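# Shut and lock the drying case

### The arm

A 6-joint arm with a two-finger parallel gripper is mounted at the origin on the work surface; the furniture and walls round the work are solid. World frame = base frame: x ahead of the robot, y to its left, z up, the work surface at z = 0. Lengths are in m, angles in degrees, forces in N, time in s.
With the tool pointing down it reaches from about 0.25 to 0.725 m from the base axis. Payload 9.7 kg.
Tool frame: the origin (TCP) lies midway between the tips of the shut fingers; the grasp point (between the pads) lies 19 mm behind it (bot.hold_point_z is the distance from the TCP to the grasp point, in m); z points along the fingers, y is the line along which they close (so a half turn about z gives the same grasp; the last joint's range is limited). The gripper opens to 85 mm and grips with 20 to 120 N. Pads are 22 mm wide; open, the fingers measure 114 mm over their backs; the gripper's body (76 mm by 85 mm) begins 54 mm behind the grasp point. The pads swing forward as they close: fully open they stand 13 mm farther back than shut.
Start: joints at [71.792, 4.979, 10.078, 95.1, 0, 90], TCP at [0.172, 0.522, 0.231] pointing down, gripper open.
Joint ranges: [-179.16, 179.16], [-48.56, 103.87], [-65.8, 70.77], [-126.05, 130.52], [-82.76, 87.17], [-180, 180]. Speed limits (degrees/s): [127.2, 127.2, 147.25, 180, 180, 180].

### API

Orientations are given as [roll, pitch, yaw] about the fixed x, y, z axes, in that order (R = Rz(yaw) Ry(pitch) Rx(roll)).
In Python, from workcell import bot gives the robot as it stands.
- The arm moves only by the tool play_rows, never from a script. Its argument "steps" is a list that holds one entry, the list of rows, each a list of 4 numbers: the shift along the tool's x, y, z in m, then the turn about the tool's z in rad. In form: [[[tx, ty, tz, yaw], ...]]. A call has exactly 5 rows; each row shifts and turns the commanded pose from where the row before left it, along the tool's axes as they then stand; what a row does not reach is not made up. A row lasts 1/12 s, in which the tool goes at most 41.7 mm and 7.16 degrees, less where a joint would pass 70% of its speed; a pose out of reach is approached as far as the arm can. A call is refused whole if a number of a shift passes 0.0417 or a number of a turn 0.125, either way. A call with a gripper value outside its range is refused whole. "gripper" is the finger opening in m, from 0 to 0.0854, set as the call begins (left out, the last holds). The fingers move at their own pace and stop on an object; "squeeze" is the grip in N (left out, the last holds). Time passes only in rows, so rows that do not move let the fingers close, or fill a call up. It gives the time, the measured TCP pose, the force, the opening and the grip force at its end, in the units of the state.
- bot.get_obs(): the state, without advancing time (a new reading comes with each control period).
- bot.camera(name): name is "side" or "top"; returns a dict with "img" (384x512x3 uint8, blue, green, red), "vfov" (degrees; the focal length in pixels is half the picture's height over the tangent of half this angle, whatever the lens; pixels are square), "cx", "cy" (the principal point, pixels), "xyz" and "attitude" of the camera in the world. Camera axes: x right, y down, z forward; pixel columns grow to the right and rows downward; lengths in m; the calibration is good to about 2 mm. A picture is of the moment at which its call begins. There is no depth.
- bot.job_done(): hands the job in; it is judged then, once.
The state is a dict: "time": time; "q": joint angles; "qd": joint speeds; "joint_efforts": joint torques, N m; "ee_pos": TCP position; "tcp_rot": TCP orientation; "wrist_force": force on the tool from outside, world axes, zero at the start; "torque": the same for the moment, N m; "opening": finger opening in m; "grasp_force": force on a finger pad.
Only numpy, scipy, OpenCV 4.12 (cv2) and the standard library are available. Lean on these libraries where they do the work, as an engineer would, in place of code of your own. Each camera call takes 0.05 s, during which the arm holds its last target. There are 200 camera calls.

### The job

Shut the lid of the drying case and lock it with the spring-loaded quarter-turn stud on the lid: turn its wing until it is parallel to the lid's front edge, push it right in, and turn it a quarter turn clockwise (seen from above) to its stop, so that it stays down when you let go. Leave the small dye cup and the small petal cutter beside the case where they stand.

Things in the scene. Friction and masses are not known exactly. Their poses are not given: they have to be found in the camera images.
- case: Drying case: plywood tray 160 x 240 x 75 mm high, fixed to the table, dough figures in it. Origin: centre of its underside. x points from the front wall (near the robot) to the back, y along the front wall to the left, z up. The lid's hinge axis is parallel to y through x = +80, z = 75 mm. Behind the front wall, under the lid, lies a fixed 5 mm steel keeper plate with a slot.
- case_lid (a joint): Hinge of the lid, rad: 0 is shut (resting on the case), positive is open, front edge up. Starts partly open, stays where it is left (friction 0.4 N m); a few newtons on its front edge shut it. The lid is an aluminium frame 160 x 240 x 8 mm with a solid front strip 64 mm deep and a clear pane behind that. Shut, its top is 83 mm above the table.
- lid_edge (a point): Point on the lid's top face, 5 mm behind the middle of its front edge, 155 mm from the hinge axis; moves with the lid. Axes as the case's when shut: x towards the hinge, y along the edge, z out of the top face. From 45 mm to either side of it the front strip is bare flat metal.
- stud_wing (a point): Centre of the stud's wing, a dark steel bar 40 long, 9 thick, 30 mm high, over the lid's front strip (130 mm from the hinge axis, on the case's middle line). x along the wing, y across its thickness, z along the shaft, out of the lid. At rest it is 35 mm above the lid's top face, the wing's underside 20 mm. Below the lid the shaft ends in a 30 x 7 mm cross-bar, parallel to the wing.
- stud_push (a joint): How far the stud is pushed in, m: 0 up, 0.016 end of travel. Spring return, 3 N at rest, 9 N at the end. Lid shut and wing over 0.13 rad out of line: the cross-bar stops on the keeper plate at 0.003. In line it passes the slot; from 0.0135 it is below the plate and can be turned. Turned and let go, it springs up under the plate and stays at about 0.013.
- stud_turn (a joint): Turn of the stud, rad, positive clockwise seen from above. 0: wing in line with the slot (parallel to the lid's front edge and the two dark index ribs on the lid). Locked is a quarter turn, 1.57, wing square to the front edge; stop at 1.58. Starts at a negative angle (turned anticlockwise, limit -0.9), stays where it is left, turns easily (0.02 N m).
- case_slot (a point): Centre of the slot in the keeper plate, at the plate's upper face, 64 mm above the table. The slot is 34 mm long along the case's y axis and 11 mm wide. Axes as the case.
- dye_cup: Small white cup of dye, 62 mm across and 32 mm high, standing in front of the case; not to be disturbed. Origin: centre of its underside.
- cutter: Small tin petal cutter, 38 x 41 x 23 mm, standing to the left of the case; not to be disturbed. Origin: centre of its underside.

How it is judged:
By the outcome, as a careful person would: the job done as asked, in the order asked, and still so for the second after the job is handed in, with the robot touching nothing.
It also fails if it takes over 54 s, if anything falls off the work surface, if the arm or the gripper's body presses on something with over 40 N, if the wrist force passes 120 N, or if a joint passes its speed limit or range.

## Working session

There is one attempt and no reset: what is moved stays moved. The work goes in short steps, Python scripts to look and compute and a tool call to move; the robot and the scene stay as the last step left them, time stands still between calls to the robot, and variables do not carry over. Pictures are saved under pics/ and viewed, at most 10 in all, crops included, and the job is handed in when it is done.

Besides the shell and the picture viewer there is one more tool, called after "Call:" as name([rows], argument=value, ...), one row to a line, values as JSON. play_rows: Moves the arm, as the interface text tells. Its arguments: {"type":"object","properties":{"steps":{"type":"array","items":{"type":"array","items":{"type":"array","items":{"type":"number"}}}},"gripper":{"type":"number"},"squeeze":{"type":"number"}},"required":["steps"]}

```bash
mkdir -p pics; ls; python3 - <<'E'
from workcell import bot
import cv2
for n in("side","top"):
    c=bot.camera(n); cv2.imwrite(f"pics/{n}0.png",c["img"]); print(n,{k:c[k] for k in c if k!="img"})
o=bot.get_obs(); print(o, bot.hold_point_z)
E
```

```text
pics
side {'vfov': 45.17508216160526, 'cx': 254.9147555208461, 'cy': 197.2426076951517, 'xyz': array([ 1.14611988, -0.15390578,  0.64936396]), 'attitude': array([-129.69278015,    0.40104812,   75.9707434 ])}
top {'vfov': 53.92224684002774, 'cx': 255.40821865935857, 'cy': 194.30347443708285, 'xyz': array([ 0.43440289, -0.01438913,  0.94988987]), 'attitude': array([-176.30657615,    0.56931372,  -89.46002825])}
{'time': 0.1, 'q': array([ 7.17910358e+01,  5.00662156e+00,  1.00394251e+01,  9.50985193e+01,
       -1.00406464e-04,  8.99991522e+01]), 'qd': array([ 0.01136343, -0.05666845,  0.09130377,  0.05940218,  0.09973097,
       -0.06443041]), 'joint_efforts': array([ 7.26885519e-04, -5.21566272e+01,  4.65651083e+01,  1.60525949e-02,
        3.74936860e-05, -2.41881276e-05]), 'ee_pos': array([0.17180487, 0.52227048, 0.23067055]), 'tcp_rot': array([-1.79934284e+02,  9.94339796e-05,  1.61791884e+02]), 'wrist_force': array([ 0.95565171, -0.25606028, -0.85220711]), 'torque': array([-0.00920658,  0.03154226,  0.00384309]), 'grasp_force': 0.0, 'opening': 0.08556302344192583} 0.0187
```

View pics/side0.png

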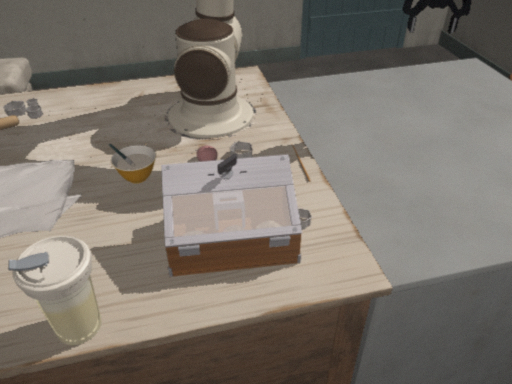

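View pics/top0.png

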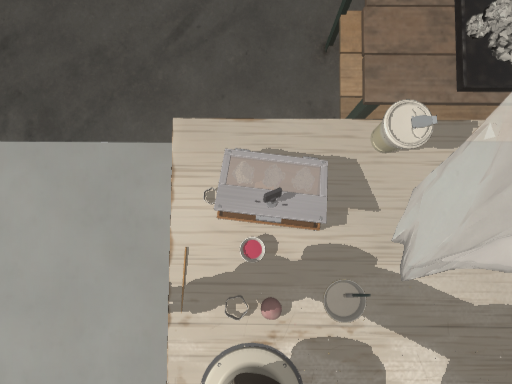

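The side view shows the lid ajar, with the stud wing near (228,163). In the top view the case is around (272,190), the wing near (272,195), the cup at (252,249) and the cutter at (210,195). I'll zoom in to pick points.

```bash
python3 - <<'E'
import cv2
a=cv2.imread("pics/top0.png")[140:270,195:345]; cv2.imwrite("pics/topz.png",cv2.resize(a,None,fx=4.6,fy=4.6,interpolation=cv2.INTER_CUBIC))
a=cv2.imread("pics/side0.png")[140:280,150:330]; cv2.imwrite("pics/sidez.png",cv2.resize(a,None,fx=4.25,fy=4.25,interpolation=cv2.INTER_CUBIC))
E
```

```text
(no output)
```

View pics/topz.png

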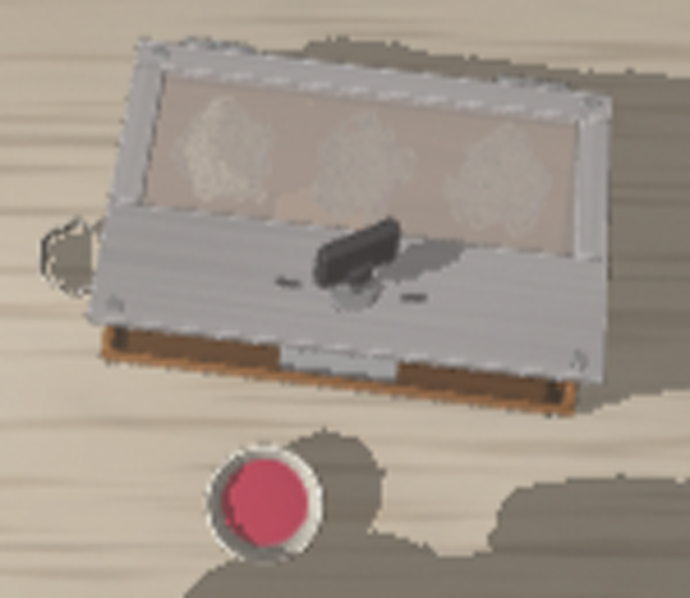

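View pics/sidez.png

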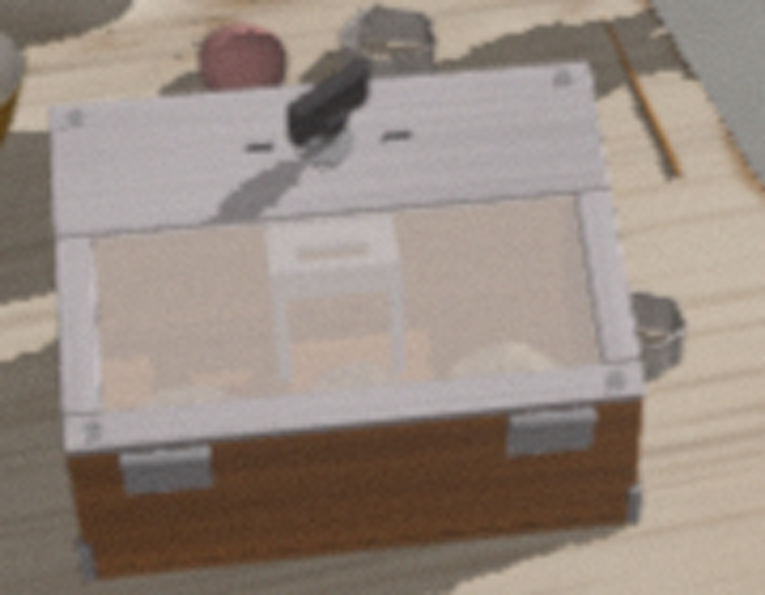

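```bash
cat > h.py <<'E'
import numpy as np
from scipy.spatial.transform import Rotation as R
from scipy.optimize import least_squares
def proj(c,P):
    Q=R.from_euler('xyz',c['attitude'],degrees=True).inv().apply(np.atleast_2d(P)-c['xyz'])
    f=192/np.tan(np.radians(c['vfov']/2))
    return np.c_[c['cx']+f*Q[:,0]/Q[:,2],c['cy']+f*Q[:,1]/Q[:,2]]
def ray(c,p,z):
    f=192/np.tan(np.radians(c['vfov']/2))
    d=R.from_euler('xyz',c['attitude'],degrees=True).apply([(p[0]-c['cx'])/f,(p[1]-c['cy'])/f,1])
    return c['xyz']+d*(z-c['xyz'][2])/d[2]
TOP=dict(vfov=53.92224684,cx=255.4082,cy=194.3035,xyz=np.array([0.43440289,-0.01438913,0.94988987]),attitude=[-176.30657615,0.56931372,-89.46002825])
SIDE=dict(vfov=45.17508216,cx=254.91476,cy=197.2426,xyz=np.array([1.14611988,-0.15390578,0.64936396]),attitude=[-129.69278015,0.40104812,75.9707434])
def world(case,p): # p in case frame
    x,y,w=case; return R.from_euler('z',w).apply(np.atleast_2d(p))+[x,y,0]
def lid(case,a,r,y,h): # r from hinge, h above hinge plane
    return world(case,[.08-r*np.cos(a)+h*np.sin(a)*1, y, .075+r*np.sin(a)+h*np.cos(a)])
E
python3 - <<'E'
from h import *
t=lambda u,v:(195+u/4.6,140+v/4.6)
s=lambda u,v:(150+u/4.25,140+v/4.25)
L=[(TOP,t(140,40),0,.12),(TOP,t(610,97),0,-.12),(TOP,t(603,382),.16,-.12),(TOP,t(92,322),.16,.12),
(SIDE,s(50,107),.16,-.12),(SIDE,s(590,65),.16,.12),(SIDE,s(640,390),0,.12),(SIDE,s(65,447),0,-.12)]
def res(p):
    e=[proj(c,lid(p[:3],p[3],r,y,.008))[0]-q for c,q,r,y in L]
    e+=[proj(SIDE,world(p[:3],[.08,y,0]))[0]-q for y,q in((-.12,s(97,577)),(.12,s(635,522)))]
    return np.ravel(e)
f=least_squares(res,[.45,-.05,-.1,.4]);p=f.x
print(p,np.degrees(p[2:]));print(np.round(f.fun.reshape(-1,2),1))
# wing: top ends, height 50mm above lid top
for nm,c,E in(("top",TOP,(t(320,268),t(398,222))),("side",SIDE,(s(290,118),s(365,63)))):
    def rw(k): # angle of wing from y-axis, centre offset
        o=[]
        for sg,q in zip((1,-1),E):
            o.append(proj(c,lid(p[:3],p[3],.13-(-1)*0+sg*np.sin(k[0])*.02*(1),sg*.02*np.cos(k[0])*(1 if nm=="top" else -1),.058))[0]-q)
        return np.ravel(o)
    g=least_squares(rw,[.4]); print(nm,g.x,np.round(g.fun,1))
print("lid_edge",lid(p[:3],p[3],.155,0,.008),"wing",lid(p[:3],p[3],.13,0,.043))
for n,q in(("shut edge",(.155,0,.008)),("shut wing",(.13,0,.043)),):print(n,lid(p[:3],0,*q))
print("cup",ray(TOP,t(265,503),.032),"cutter",ray(TOP,t(75,258),.012))
E
```

```text
[ 0.50032956 -0.04406545 -0.111899    0.42168892] [-6.41134036 24.16099536]
[[-0.2 -0.3]
 [ 0.5 -0.4]
 [ 0.1  0.9]
 [-1.2  0.2]
 [-0.2 -0. ]
 [-0.4 -0.6]
 [ 2.   0.3]
 [-0.3  0.5]
 [-1.9  0.2]
 [ 0.2 -0.4]]
top [0.70156936] [ 0.5  0.1 -0.4  0.8]
side [-0.60839581] [ 0.3 -1.6 -0.  -1.3]
lid_edge [[ 0.4425458  -0.03757238  0.145741  ]] wing [[ 0.47944909 -0.04171915  0.16744242]]
shut edge [[ 0.42579862 -0.03569053  0.083     ]]
shut wing [[ 0.45064226 -0.03848217  0.118     ]]
cup [0.36033836 0.00079389 0.032     ] cutter [0.48943866 0.105376   0.012     ]
```

Call:
play_rows([
  [[-0.0275,-0.03,0,0],[-0.0275,-0.03,0,0],[-0.0275,-0.03,0,0],[-0.0275,-0.03,0,0],[-0.0275,-0.03,0,0]],
], gripper=0)

```text
time: 0.52
ee_pos: [0.2557, 0.3352, 0.2309]
tcp_rot: [-180.0, -0.0, 161.8]
wrist_force: [1.4, 0.7, 0.1]
opening: 0.0253
grasp_force: 0.0
```

Call:
play_rows([
  [[-0.0275,-0.03,0,0],[-0.0275,-0.03,0,0],[-0.0275,-0.03,0,0],[-0.0275,-0.03,0,0],[-0.0275,-0.03,0,0]],
])

```text
time: 0.93
ee_pos: [0.3394, 0.1497, 0.2313]
tcp_rot: [180.0, 0.0, 161.8]
wrist_force: [1.2, -0.4, -0.3]
opening: 0.0002
grasp_force: 0.0
```

Call:
play_rows([
  [[-0.0275,-0.03,0,0],[-0.0275,-0.03,0,0],[-0.0275,-0.03,0,0],[-0.0275,-0.03,0,0],[-0.0275,-0.03,0,0]],
])

```text
time: 1.35
ee_pos: [0.4233, -0.0361, 0.2312]
tcp_rot: [180.0, 0.0, 161.8]
wrist_force: [1.1, 1.1, -0.2]
opening: -0.0004
grasp_force: 0.0
```

```bash
cat >> h.py <<'E'
def delta(o,target,yaw=None):
    r=R.from_euler('xyz',o['tcp_rot'],degrees=True)
    print('t %.2f'%o['time'],'pos',np.round(o['ee_pos'],4),'rot',np.round(o['tcp_rot'],1),'q',np.round(o['q'],1),'F',np.round(o['wrist_force'],1))
    print('tool delta',np.round(r.inv().apply(np.array(target)-o['ee_pos']),4))
E
python3 - <<'E'
from h import *
from workcell import bot
c=(0.5003,-0.0441,-.1119)
print(lid(c,.4217,.155,-.033,.008),lid(c,0,.155,-.033,.008))
o=bot.get_obs(); delta(o,[*lid(c,.4217,.155,-.033,.008)[0][:2],.165])
E
```

```text
[[ 0.43883203 -0.07040057  0.14574253]] [[ 0.42208407 -0.06851861  0.083     ]]
t 1.35 pos [ 0.4233 -0.0361  0.2312] rot [180.    0.  161.8] q [ -4.9 -12.   -6.1  95.9   0.   13.3] F [ 1.1  1.1 -0.2]
tool delta [-0.0255 -0.0277  0.0663]
```

Call:
play_rows([
  [[-0.0255,-0.0277,0,0],[0,0,0.033,0],[0,0,0.033,0],[0,0,0,0],[0.003,-0.0006,0.015,0]],
])

```text
time: 1.77
ee_pos: [0.4356, -0.0679, 0.1511]
tcp_rot: [180.0, -0.0, 161.8]
wrist_force: [-1.0, -1.1, 31.8]
opening: -0.0001
grasp_force: 18.1
```

Call:
play_rows([
  [[0.003,-0.0006,0.012,0],[0.003,-0.0006,0.012,0],[0.003,-0.0006,0.012,0],[0.003,-0.0006,0.012,0],[0.0015,-0.0006,0.011,0]],
])

```text
time: 2.18
ee_pos: [0.4221, -0.066, 0.0923]
tcp_rot: [180.0, 0.1, 161.8]
wrist_force: [-0.7, 1.2, 0.5]
opening: 0.0
grasp_force: 0.5
```

Call:
play_rows([
  [[0,0,0.005,0],[0,0,0.003,0],[0,0,0.002,0],[0,0,0,0],[0,0,0,0]],
])

```text
time: 2.6
ee_pos: [0.422, -0.0663, 0.083]
tcp_rot: [180.0, 0.0, 161.8]
wrist_force: [-5.5, 0.5, 9.2]
opening: -0.0
grasp_force: 4.9
```

Call:
play_rows([
  [[0,0,-0.03,0],[0,0,-0.04,0],[0.02,-0.005,-0.035,0],[0.035,-0.012,-0.01,0],[0.035,-0.012,0,0]],
], gripper=0.045)

```text
time: 3.02
ee_pos: [0.3278, -0.0659, 0.1999]
tcp_rot: [180.0, 0.3, 161.8]
wrist_force: [-0.8, -0.1, -0.1]
opening: 0.0451
grasp_force: 0.0
```

Call:
play_rows([
  [[0.035,-0.012,0,-0.12],[0,0,0,-0.12],[0,0,0,-0.12],[0,0,0,-0.12],[0,0,0,-0.12]],
])

```text
time: 3.43
ee_pos: [0.2904, -0.0664, 0.1974]
tcp_rot: [-179.9, 0.1, -163.5]
wrist_force: [-0.7, -0.1, 0.3]
opening: 0.0451
grasp_force: 0.0
```

```bash
python3 - <<'E'
from workcell import bot
import cv2,numpy as np
a=bot.camera("top")["img"];b=bot.camera("side")["img"]
cv2.imwrite("pics/top1.png",a);cv2.imwrite("pics/side1.png",b)
r=lambda i:cv2.resize(i,(800,300),interpolation=cv2.INTER_CUBIC)
# 4x-ish: top crop and side crop, each 133x50 -> 6x
cv2.imwrite("pics/z1.png",np.vstack([r(a[175:225,205:338]),r(b[145:195,160:293])]))
o=bot.get_obs();print(o['time'],o['ee_pos'],o['tcp_rot'],o['q'])
E
```

```text
3.5333 [ 0.29051039 -0.0663504   0.19711949] [-1.79965130e+02  6.46392386e-02 -1.63704609e+02] [-1.28662610e+01 -3.03305497e+01 -2.27955194e+01  9.74615931e+01
  1.04722444e-03 -2.91616318e+01]
```

View pics/z1.png

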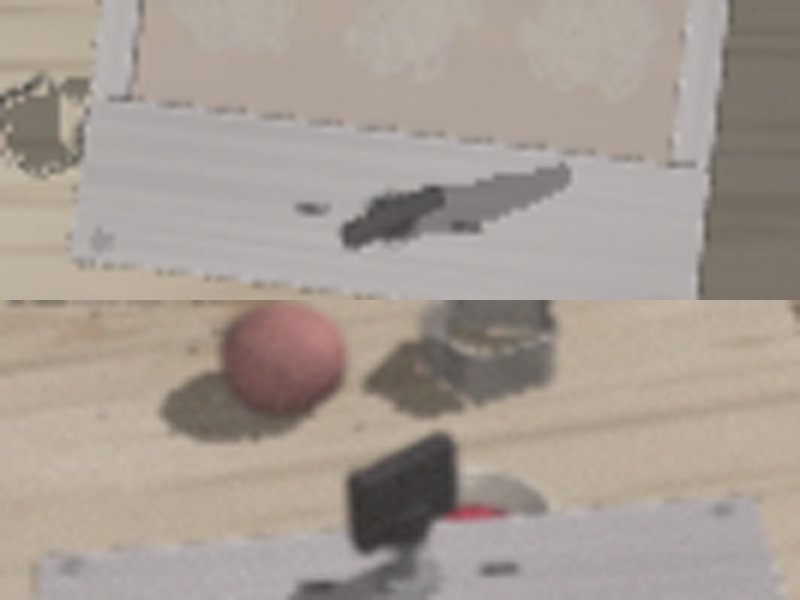

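Top crop: the lid is shut, the wing runs from (345,238) to (443,195), and the ribs are at (312,208) and (465,227). Side crop: the wing is upright above the strip.

```bash
python3 - <<'E'
from h import *
import cv2
from workcell import bot
k=800/133
t=lambda u,v:(205+u/k-.4,175+v/6-.4)
s=lambda u,v:(160+u/k-.4,145+(v-300)/6-.4)
A=ray(TOP,t(345,234),.125);B=ray(TOP,t(443,197),.125);print("wing top",A,B,(A+B)/2,np.degrees(np.arctan2(*(A-B)[:2][::-1])),np.linalg.norm(A-B))
A1=ray(TOP,t(312,208),.083);B1=ray(TOP,t(465,227),.083);print("ribs",(A1+B1)/2,np.degrees(np.arctan2(*(A1-B1)[:2][::-1])))
A=ray(SIDE,s(352,473),.133);B=ray(SIDE,s(450,437),.133);print("wing side top edge",A,B,(A+B)/2,np.degrees(np.arctan2(*(B-A)[:2][::-1])),np.linalg.norm(A-B))
A1=ray(SIDE,s(318,585),.083);B1=ray(SIDE,s(500,570),.083);print("ribs side",(A1+B1)/2)
for a in(("FL",.16,.12,.008),("FR",.16,-.12,.008)): print(a[0],lid((.5003,-.0441,-.1119),0,*a[1:]))
print("FL seen",ray(TOP,t(75,262),.083),"side FL",ray(SIDE,s(750,500),.083),"side FR",ray(SIDE,s(40,557),.083))
img=cv2.imread("pics/top1.png");g=img[195:222,255:285].max(2);m=(g<85).astype('uint8')
ys,xs=np.nonzero(m);print(len(xs),cv2.minAreaRect(np.c_[xs+255,ys+195].astype('float32')),xs.mean()+255,ys.mean()+195)
E
```

```text
wing top [ 0.44549956 -0.02037982  0.125     ] [ 0.4592803  -0.05584242  0.125     ] [ 0.45238993 -0.03811112  0.125     ] 111.23609796289017 0.03804608717976224
ribs [ 0.45252201 -0.03720378  0.083     ] 83.4328992529847
wing side top edge [ 0.45680244 -0.05630122  0.133     ] [ 0.44583332 -0.0228167   0.133     ] [ 0.45131788 -0.03955896  0.133     ] 108.13815525985738 0.035235409712376056
ribs side [ 0.450769  -0.0392153  0.083    ]
FL [[0.43420034 0.08408282 0.083     ]]
FR [[ 0.40740035 -0.15441616  0.083     ]]
FL seen [0.43441351 0.08220303 0.083     ] side FL [0.43870883 0.07998657 0.083     ] side FR [ 0.40977471 -0.15461219  0.083     ]
19 ((270.7671203613281, 210.71234130859375), (5.149810314178467, 15.449432373046875), 69.44395446777344) 270.57894736842104 210.94736842105263
```

Call:
play_rows([
  [[0,0,0,-0.117],[0,0,0,-0.117],[0,0,0,-0.117],[0,0,0,-0.117],[0,0,0,-0.117]],
])

```text
time: 3.95
ee_pos: [0.2905, -0.0663, 0.1968]
tcp_rot: [-180.0, 0.0, -130.3]
wrist_force: [0.1, -0.7, 0.8]
opening: 0.045
grasp_force: 0.0
```

Call:
play_rows([
  [[0,0,0,-0.117],[0,0,0,-0.117],[0,0,0,-0.117],[0,0,0,-0.117],[0,0,0,-0.117]],
])

```text
time: 4.37
ee_pos: [0.2905, -0.0663, 0.1968]
tcp_rot: [-180.0, -0.0, -96.7]
wrist_force: [-0.5, -0.0, -0.0]
opening: 0.0451
grasp_force: 0.0
```

Call:
play_rows([
  [[0,0,0,-0.117],[0,0,0,-0.117],[0,0,0,-0.117],[0,0,0,-0.117],[0,0,0,0]],
])

```text
time: 4.78
ee_pos: [0.2905, -0.0663, 0.1967]
tcp_rot: [-180.0, -0.0, -69.9]
wrist_force: [-0.6, 0.5, -0.1]
opening: 0.0451
grasp_force: 0.0
```

```bash
python3 - <<'E'
from h import *
from workcell import bot
delta(bot.get_obs(),[.4515,-.0385,.107])
E
```

```text
t 4.78 pos [ 0.2905 -0.0663  0.1967] rot [-180.    -0.   -69.9] q [ -12.9  -30.3  -22.8   97.5   -0.  -123. ] F [-0.6  0.5 -0.1]
tool delta [ 0.0292 -0.1607  0.0898]
```

Call:
play_rows([
  [[0.0073,-0.0402,0,0],[0.0073,-0.0402,0,0],[0.0073,-0.0402,0,0],[0.0073,-0.0401,0,0],[0,0,0,0]],
])

```text
time: 5.2
ee_pos: [0.4563, -0.0377, 0.1929]
tcp_rot: [179.8, 0.1, -70.3]
wrist_force: [-0.1, 0.1, -0.6]
opening: 0.0449
grasp_force: 0.0
```

Call:
play_rows([
  [[0,0,0.025,0],[0,0,0.025,0],[0,0,0.025,0],[0,0,0.0148,0],[0,0,0,0]],
])

```text
time: 5.62
ee_pos: [0.4497, -0.0386, 0.1033]
tcp_rot: [179.7, 0.1, -70.4]
wrist_force: [-0.1, -0.4, -0.5]
opening: 0.0453
grasp_force: 0.0
```

Call:
play_rows([
  [[0,0,0,0],[0,0,0,0],[0,0,0,0],[0,0,0,0],[0,0,0,0]],
], gripper=0, squeeze=30)

```text
time: 6.03
ee_pos: [0.4508, -0.039, 0.1077]
tcp_rot: [180.0, -0.0, -70.1]
wrist_force: [-6.7, -1.1, 3.5]
opening: 0.0085
grasp_force: 33.3
```

```bash
python3 - <<'E'
from h import *
from workcell import bot
o=bot.get_obs();delta(o,[.4515,-.0385,.107]);print(o['torque'],o['opening'],o['grasp_force'])
r=R.from_euler('xyz',o['tcp_rot'],degrees=True);print('F tool',r.inv().apply(o['wrist_force']))
E
```

```text
t 6.03 pos [ 0.4508 -0.039   0.1077] rot [180.   -0.  -70.1] q [  -4.9   -9.   -17.2   81.9   -0.  -114.9] F [-6.7 -1.1  3.5]
tool delta [-0.0002 -0.0008  0.0007]
[-0.16835277  1.19690882 -0.01335648] 0.008459365881474114 33.32903265953064
F tool [-1.23523304  6.72628843 -3.45066652]
```

Call:
play_rows([
  [[0,0.0006,0,0.092],[0,0,0,0.092],[0,0,0,0.092],[0,0,0,0.092],[0,0,0,0.092]],
])

```text
time: 6.45
ee_pos: [0.4506, -0.0391, 0.1078]
tcp_rot: [-180.0, -0.0, -96.7]
wrist_force: [-6.0, 0.0, 2.5]
opening: 0.0081
grasp_force: 33.3
```

Call:
play_rows([
  [[0,0,0,0],[0,0,0,0],[0,0,0.001,0],[0,0,0.001,0],[0,0,0,0]],
])

```text
time: 6.87
ee_pos: [0.4506, -0.0391, 0.1054]
tcp_rot: [-180.0, -0.0, -96.3]
wrist_force: [-5.9, -0.9, 3.9]
opening: 0.0084
grasp_force: 33.4
```

```bash
python3 - <<'E'
from h import *
from workcell import bot
import cv2
o=bot.get_obs();delta(o,[.4515,-.0385,.107]);print(o['torque'],o['opening'],o['grasp_force'])
b=bot.camera("side")["img"];cv2.imwrite("pics/z2.png",cv2.resize(b[130:200,160:293],None,fx=6,fy=6,interpolation=cv2.INTER_CUBIC))
E
```

```text
t 6.87 pos [ 0.4506 -0.0391  0.1054] rot [-180.    -0.   -96.3] q [ -4.9  -9.1 -17.5  81.6  -0.  -88.7] F [-5.9 -0.9  3.9]
tool delta [-0.0007 -0.0009 -0.0016]
[-0.12671003  1.06579861 -0.03761201] 0.008407932593690328 33.382399678230286
```

View pics/z2.png

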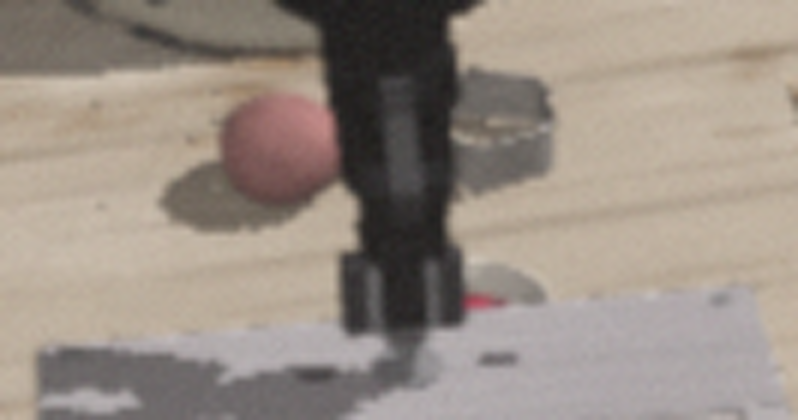

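The wing (340–460, 250–330) sits between the fingers, in line with the ribs at (315,372) and (497,358). Next I'll push it in.

Call:
play_rows([
  [[0,0,0.002,0],[0,0,0.002,0],[0,0,0.002,0],[0,0,0.002,0],[0,0,0,0]],
])

```text
time: 7.33
ee_pos: [0.4506, -0.0391, 0.0974]
tcp_rot: [-180.0, -0.0, -96.3]
wrist_force: [-6.5, -1.8, 6.2]
opening: 0.0086
grasp_force: 33.8
```

Call:
play_rows([
  [[0,0,0.002,0],[0,0,0.002,0],[0,0,0.0015,0],[0,0,0,0],[0,0,0,0]],
])

```text
time: 7.75
ee_pos: [0.4506, -0.0391, 0.0924]
tcp_rot: [-180.0, -0.0, -96.3]
wrist_force: [-7.6, -0.9, 7.8]
opening: 0.0085
grasp_force: 34.1
```

Call:
play_rows([
  [[0,0,0,0.12],[0,0,0,0.12],[0,0,0,0.12],[0,0,0,0.12],[0,0,0,0.12]],
])

```text
time: 8.17
ee_pos: [0.4503, -0.0391, 0.0923]
tcp_rot: [-180.0, -0.0, -131.0]
wrist_force: [-8.4, 0.4, 8.1]
opening: 0.0084
grasp_force: 34.1
```

Call:
play_rows([
  [[0,0,0,0.12],[0,0,0,0.12],[0,0,0,0.12],[0,0,0,0.12],[0,0,0,0.12]],
])

```text
time: 8.58
ee_pos: [0.4501, -0.0389, 0.0922]
tcp_rot: [180.0, -0.0, -165.4]
wrist_force: [-8.9, 0.6, 8.6]
opening: 0.0082
grasp_force: 34.1
```

Call:
play_rows([
  [[0,0,0,0.12],[0,0,0,0.12],[0,0,0,0.1],[0,0,0,0.05],[0,0,0,0]],
])

```text
time: 9.0
ee_pos: [0.45, -0.0387, 0.0921]
tcp_rot: [180.0, -0.1, 172.4]
wrist_force: [-9.1, 1.8, 7.8]
opening: 0.0083
grasp_force: 34.1
```

```bash
python3 - <<'E'
from h import *
from workcell import bot
o=bot.get_obs();delta(o,[.4515,-.0385,.107]);print(o['torque'],o['opening'],o['grasp_force'])
E
```

```text
t 9.00 pos [ 0.45   -0.0387  0.0921] rot [ 1.800e+02 -1.000e-01  1.724e+02] q [ -4.9  -8.9 -18.8  80.2   0.    2.6] F [-9.1  1.8  7.8]
tool delta [-0.0015  0.0004 -0.0149]
[0.34163577 2.13582512 0.1732939 ] 0.008332922685403895 34.11751449108124
```

Call:
play_rows([
  [[0.001,0,0,0],[0,0,0,0],[0,0,0,0],[0,0,0,0],[0,0,0,0]],
], gripper=0.045)

```text
time: 9.42
ee_pos: [0.4499, -0.0389, 0.0911]
tcp_rot: [180.0, 0.0, 172.6]
wrist_force: [0.3, 0.4, 0.1]
opening: 0.0452
grasp_force: 0.0
```

Call:
play_rows([
  [[0,0,-0.02,0],[0,0,-0.03,0],[0,0,-0.03,0],[0,0,-0.03,0],[0.03,0,0,0]],
])

```text
time: 9.83
ee_pos: [0.4246, -0.0354, 0.206]
tcp_rot: [180.0, 0.5, 172.6]
wrist_force: [-0.9, 0.4, 0.7]
opening: 0.0451
grasp_force: 0.0
```

Call:
play_rows([
  [[0.04,0,0,0],[0.04,0,0,0],[0.03,0,0,0],[0,0,0,0],[0,0,0,0]],
])

```text
time: 10.25
ee_pos: [0.3105, -0.0206, 0.2017]
tcp_rot: [180.0, 0.2, 172.6]
wrist_force: [1.2, -0.1, 0.8]
opening: 0.0451
grasp_force: 0.0
```

```bash
python3 - <<'E'
from workcell import bot
import cv2,numpy as np
a=bot.camera("top")["img"];b=bot.camera("side")["img"]
r=lambda i:cv2.resize(i,(800,300),interpolation=cv2.INTER_CUBIC)
cv2.imwrite("pics/z3.png",np.vstack([r(a[175:225,205:338]),r(b[145:195,160:293])]))
E
```

```text
(no output)
```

View pics/z3.png

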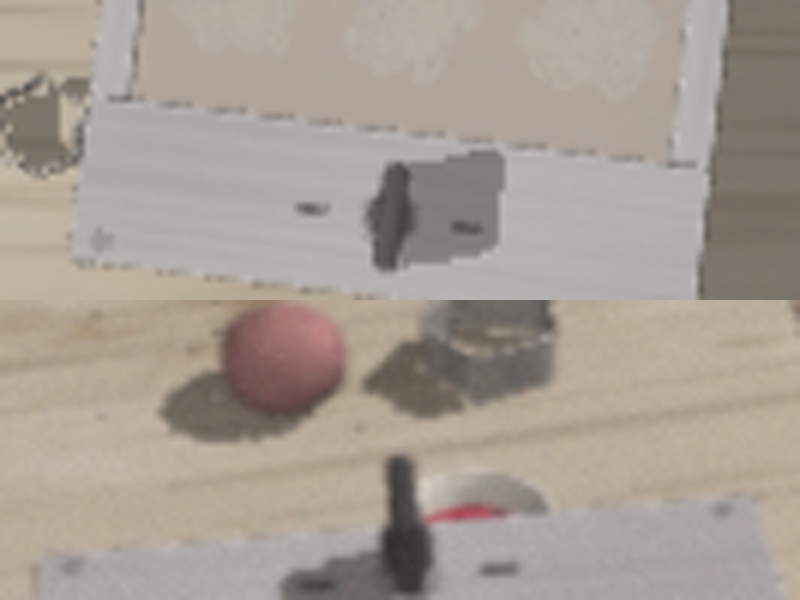

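Top crop: the wing is square to the front edge, from (397,165) to (385,268), and the lid is shut. Cup and cutter look unmoved. Side crop: the wing's near lower corner is at about (407,590), which suggests it is down. I'll check that against the up and down projections, and hand in only if it matches.

```bash
python3 - <<'E'
from h import *
from workcell import bot
k=800/133
v={}
for d in(0,.013):
    q=proj(SIDE,lid((.5003,-.0441,-.1119),0,.11,0,.028-d))[0]; v[d]=(q[1]-145)*6+300; print(d,(q[0]-160)*k,v[d])
if abs(590-v[.013])<abs(590-v[0])/2: print("down",bot.job_done())
E
```

```text
0 411.6512754389614 564.5145434171777
0.013 413.434929390879 596.3465230048835
the job is handed in; nothing more can be done
down None
```

The lid is shut and the stud is locked: I lined the wing up, pushed it in about 15 mm, turned it clockwise to its stop, and it stayed down after release. The cup and cutter look unmoved in the last pictures, and I handed the job in at about 10 s on the robot clock.

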